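# Put the platen back on the pastry press

## Task

Put the loose platen back on the pastry press: keep it level and lower its bore over the tall guide rod, grip end over the die, all the way down until it lies flat on the collar and the die block, straight in line with the base. Lower it in the hand, do not let it drop down the rod, and leave the other things on the table where they are.

Things in the scene. Friction and masses are not known exactly. Their poses are not given: they have to be found in the camera images.
- press: Fixed hand press for pastry discs, left or right on the table: grey base 220 x 120 x 16 mm (x, y, z), an aluminium die block 130 x 100 x 20 mm on it, and at the +x end a tall vertical steel rod on a dark collar. Origin: centre of the base's underside, on the table; z up. Rod axis at x = 80 mm, die centre at x = -10 mm, y = 0. The rod end points away from the robot, turned up to 25 degrees.
- press_seat (a point): point on the rod's axis at the top of the collar (36 mm across), 36 mm above the table and level with the die block's top: where the underside of the platen's bore comes to rest
- press_rod_top (a point): top of the guide rod, 180 mm above the table (144 mm above the collar); the rod is 16 mm in diameter, its last 18 mm tapering to a blunt nose 6 mm across
- press_die (a point): centre of the die block's top, which has a shallow round well 80 mm across; 36 mm above the table, 90 mm from the rod's axis
- platen: Loose platen, about 0.55 kg: aluminium plate 200 x 90 x 8 mm (x, y, z), on top a dark drilled boss near its +x end and a black upright grip. Origin: centre of the flat underside, about its balance point; z up. Bore axis at x = 80 mm, y = 0. It starts flat on the table on the other side from the press, boss end away from the robot, turned up to 35 degrees.
- platen_bore (a point): centre of the bore at the platen's underside; the plain round bore is 20 mm in diameter and runs 30 mm straight up through plate and boss (boss 38 mm across, 22 mm high)
- platen_grip (a point): point in the grip, 40 mm above the underside. The grip is a solid fin 70 mm long in the platen's x, 22 mm thick in its y, centred at x = -10 mm, its top 58 mm above the underside; the fingers close across the 22 mm. The bore's axis is 90 mm from it along +x
- cup: Bystander, to be left alone: open stainless cup, 60 mm across, 70 mm tall, standing between the press and the platen, in the middle of the table; origin at its underside's centre
- jar: Bystander, to be left alone: closed amber glass jar with a steel cap, 56 mm across, 80 mm tall, also in the middle of the table, farther away than the cup; origin at its underside's centre
- brush: Bystander, to be left alone: brush about 200 mm long lying at the left side of the table; origin in its middle, at its underside
- spatula: Bystander, to be left alone: spatula about 240 mm long lying at the right side of the table; origin in its middle, at its underside
Mind the look-alikes: they are no part of the job. What is shaped like the platen but pink is not meant.

How it is judged:
On the way:
1. the platen, held by the gripper and level, has its bore on the guide rod and is part of the way down (horizontal distance between platen_bore and press_seat below 0.006 m and z of platen_bore in the frame of press between 0.051 and 0.15 m and angle between platen's own z axis and vertical below 0.17 rad and contact force between the fingers and platen above 0.5 N), for 0.2 s.
At the end, for the whole second after the job is handed in: The platen is on the guide rod (bore within 5 mm of the rod's axis), fully down (underside of the bore within 4 mm of the collar's top), flat (within 3 degrees), in line with the base (within about 10 degrees) with its grip over the die, and at rest (horizontal distance between platen_bore and press_seat below 0.005 m and z of platen_bore in the frame of press between 0.03 and 0.04 m and angle between platen's own z axis and vertical below 0.05 rad and angle between the x axis of platen and the x axis of press, either way round below 0.17 rad and horizontal distance between platen_grip and press_die below 0.03 m and linear speed of platen below 0.02 m/s and angular speed of platen below 0.1 rad/s); the robot touches nothing.
It fails at once if the platen drops down the rod (moves faster than 0.4 m/s while on the rod) (horizontal distance between platen_bore and press_seat below 0.015 m and height (world z) of platen_bore below 0.178 m and linear speed of platen above 0.4 m/s).
It fails at once if a bystander is moved by more than 30 mm (distance of any of cup, jar, brush, spatula from where it was at the start of the episode above 0.03 m).
It also fails if it takes over 48 s, if anything falls off the work surface, if the arm or the gripper's body presses on something with over 40 N, if the wrist force passes 120 N, or if a joint passes its speed limit or range.

## Robot

A 6-joint arm with a two-finger parallel gripper is mounted at the origin on the work surface. World frame = base frame: x ahead of the robot, y to its left, z up, the work surface at z = 0. Lengths are in m, angles in rad, forces in N, time in s.
With the tool pointing down it reaches from about 0.325 to 0.875 m from the base axis. Payload 4.4 kg.
Tool frame: the origin (TCP) lies at the very end of the fingers, on their centre line; the grasp point (between the pads) lies 19 mm behind it; z points along the fingers, y is the line along which they close (so a half turn about z gives the same grasp; the last joint's range is limited). The gripper opens to 85 mm and grips with 20 to 120 N. Pads are 22 mm wide; open, the fingers measure 114 mm over their backs; the gripper's body (76 mm by 85 mm) begins 54 mm behind the grasp point. The pads swing forward as they close: fully open they stand 13 mm farther back than shut.
Start: joints at [1.006, 0.207, 1.542, -0, 1.393, -0.15], TCP at [0.232, 0.526, 0.231] pointing down, gripper open.
Joint ranges: [-2.73, 2.73], [-0.86, 2.22], [0.23, 2.46], [-1.11, 4.25], [0.08, 2.63], [-2.82, 2.82]. Speed limits (rad/s): [2.79, 2.79, 3.14, 3.14, 3.14, 3.14].

## Interface

Orientations are given as a rotation vector (axis times angle).
In Python, from plant import bot gives the robot as it stands.
- The arm moves only by the tool move_arm, never from a script. Its argument "deltas" is a list of rows, each a list of 7 numbers: the turn, a rotation vector about the tool's x, y, z each as a share of 4 degrees, from -1 to 1, then the shift along the tool's x, y, z each as a share of 0.025 m, from -1 to 1, then the closure in counts, from 0 (fully open) to 255 (shut). In form: [[rx, ry, rz, dx, dy, dz, jaw], ...]. A call has 1 to 10 rows; each row shifts and turns the commanded pose from where the row before left it, along the tool's axes as they then stand; what a row does not reach is not made up. A row lasts 1/12 s, in which the tool goes at most 41.7 mm and 7.16 degrees, less where a joint would pass 70% of its speed; a pose out of reach is approached as far as the arm can. A call with a number of a shift or a turn outside -1 to 1 is refused whole. A call with a gripper value outside its range is refused whole. The fingers move at their own pace and stop on an object; "force" is the grip in N (left out, the last holds). Time passes only in rows, so rows that do not move let the fingers close. It gives the time, the measured TCP pose, the force, the opening and the grip force at its end, in the units of the state.
- bot.get_state(): the state, without advancing time (a new reading comes with each control period).
- bot.capture(name): name is "side" or "top" or "wrist"; returns a dict with "color" (384x512x3 uint8, red, green, blue), "fov_y" (degrees; the focal length in pixels is half the picture's height over the tangent of half this angle, whatever the lens; pixels are square), "cx", "cy" (the principal point, pixels), "k1" (the pictures are not rectified: a ray, as slopes to the right and down, at radius r is drawn at 1 + k1 r^2 times it, then the intrinsics apply), "pose" (4x4, takes a point from camera to world coordinates); the wrist camera has in their place "tool_from_camera" (4x4, takes a point from camera to tool coordinates, whose origin is the TCP and whose axes are the flange's). Camera axes: x right, y down, z forward; pixel columns grow to the right and rows downward; lengths in m; the calibration is good to about 2 mm. A picture is of the moment at which its call begins: read the wrist's pose just before it. There is no depth.
- bot.hand_in(): hands the job in; it is judged then, once.
The state is a dict: "t": time; "q": joint angles; "joint_vel": joint speeds; "effort": joint torques, N m; "tcp_pos": TCP position; "ee_rot": TCP orientation; "wrist_force": force on the tool from outside, world axes, zero at the start; "moment": the same for the moment, N m; "grip_width": opening from 0.0 (shut) to 1.0 (fully open); "gripper_force": force on a finger pad.
Only numpy, scipy, OpenCV 4.12 (cv2) and the standard library are available. Lean on these libraries where they do the work, as an engineer would, in place of code of your own. Each camera call takes 0.05 s, during which the arm holds its last target. There are 200 camera calls.

## Working session

There is one attempt and no reset: what is moved stays moved. The work goes in short steps, Python scripts to look and compute and a tool call to move; the robot and the scene stay as the last step left them, time stands still between calls to the robot, and variables do not carry over. Pictures are saved under pics/ and viewed, at most 10 in all, crops included, and the job is handed in when it is done.

Besides the shell and the picture viewer there is one more tool, called after "Call:" as name(argument=value, ...), one argument or row to a line, values as JSON. move_arm: Moves the arm, as the interface text tells. Its arguments: {"type":"object","properties":{"deltas":{"type":"array","items":{"type":"array","items":{"type":"number"}}},"force":{"type":"number"}},"required":["deltas"]}

```bash
mkdir -p pics; ls
cat > h.py <<'E'
import numpy as np, cv2
from plant import bot
from scipy.spatial.transform import Rotation as R
def cap(name,fn):
    s=bot.get_state(); c=bot.capture(name)
    cv2.imwrite('pics/'+fn+'.png',c['color'][:,:,::-1])
    if name=='wrist':
        T=np.eye(4);T[:3,:3]=R.from_rotvec(s['ee_rot']).as_matrix();T[:3,3]=s['tcp_pos'];c['pose']=T@c['tool_from_camera']
    np.savez('pics/'+fn+'.npz',**{k:v for k,v in c.items() if k!='color'})
    return c
def K(c):
    f=192/np.tan(np.radians(float(c['fov_y']))/2)
    return np.array([[f,0,float(c['cx'])],[0,f,float(c['cy'])],[0,0,1]]),np.array([float(c['k1']),0,0,0])
def load(fn): return dict(np.load('pics/'+fn+'.npz'))
def hit(c,uv,z):
    k,d=K(c); p=cv2.undistortPoints(np.array([[uv]],float),k,d)[0,0]
    r=c['pose'][:3,:3]@[p[0],p[1],1]; o=c['pose'][:3,3]
    return o+r*(z-o[2])/r[2]
def proj(c,P):
    k,d=K(c); M=np.linalg.inv(c['pose'])
    return cv2.projectPoints(np.array(P,float).reshape(-1,3),cv2.Rodrigues(M[:3,:3])[0],M[:3,3],k,d)[0][:,0]
E
python3 - <<'E'
from h import *
for n in('top','side'):
    c=cap(n,n+'0'); print(n,c['pose'].round(3).tolist(),c['fov_y'],c['k1'])
im=[cv2.imread(f'pics/{n}0.png') for n in('top','side')]
cv2.imwrite('pics/top0b.png',cv2.resize(im[0],(800,600),interpolation=cv2.INTER_CUBIC))
cv2.imwrite('pics/side0b.png',cv2.resize(im[1],(800,600),interpolation=cv2.INTER_CUBIC))
print(bot.get_state())
E
```

```text
pics
top [[0.016, -0.998, 0.068, 0.382], [-1.0, -0.017, -0.019, 0.023], [0.02, -0.068, -0.998, 1.425], [0.0, 0.0, 0.0, 1.0]] 48.73422053690979 -0.14890367685515563
side [[0.769, -0.363, 0.527, -0.156], [-0.639, -0.431, 0.636, -0.755], [-0.004, -0.826, -0.564, 0.806], [0.0, 0.0, 0.0, 1.0]] 54.10569185397746 -0.01581866670081535
{'t': 0.1, 'q': array([ 1.00549553e+00,  2.07350113e-01,  1.54281969e+00, -1.84138703e-05,
        1.39347903e+00, -1.50472027e-01]), 'joint_vel': array([ 0.00026648, -0.00048605, -0.00535469, -0.00246512, -0.00073204,
        0.00109295]), 'effort': array([-1.13555176e-03, -3.84088504e+01, -2.92549700e+01, -3.42040121e-04,
        4.78325135e-03, -3.29721240e-05]), 'tcp_pos': array([0.23137684, 0.52565073, 0.23022908]), 'ee_rot': array([-6.46799259e-01, -3.07356917e+00,  3.03449037e-03]), 'wrist_force': array([ 0.13724489, -0.44331784, -0.7826906 ]), 'moment': array([-0.02474121,  0.03553773,  0.0359948 ]), 'gripper_force': 0.0, 'grip_width': 0.9997627435870321}
```

View pics/top0b.png

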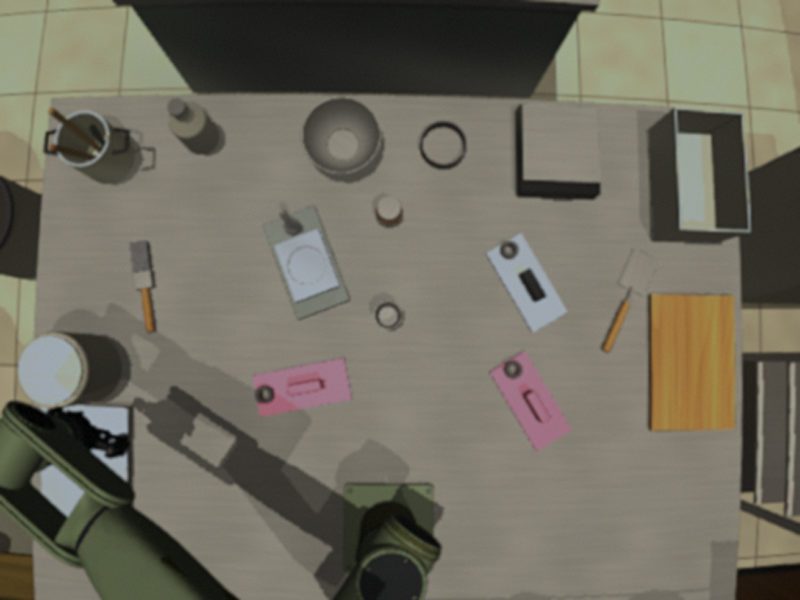

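View pics/side0b.png

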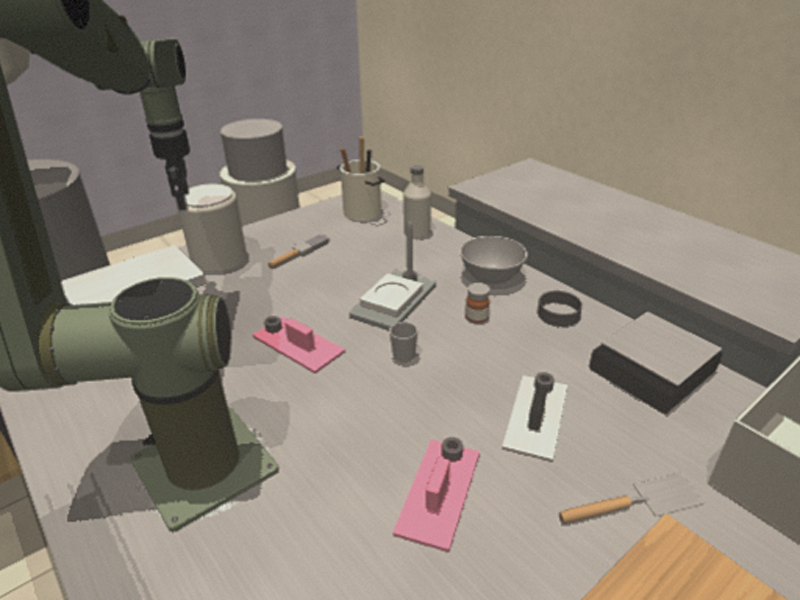

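The top view (800x600) shows the grey platen with corners near (487,251), (520,234), (567,312), (534,331), and the press base with corners near (263,226), (315,207), (349,298), (298,319). The two pink platens are decoys. The side view shows the rod top near (409,226).

```bash
cat > fit.py <<'E'
from h import *
from scipy.optimize import least_squares
def fit(obs,x0):
    # obs: list of (cam, [(u,v)], [(x,y,z) local])
    def P(p,L): 
        c,s=np.cos(p[2]),np.sin(p[2]); L=np.array(L,float)
        return np.c_[p[0]+c*L[:,0]-s*L[:,1],p[1]+s*L[:,0]+c*L[:,1],L[:,2]]
    def r(p): return np.concatenate([(proj(c,P(p,L))-np.array(uv)).ravel() for c,uv,L in obs])
    s=least_squares(r,x0,loss='soft_l1'); return s.x,r(s.x).reshape(-1,2).round(1)
E
python3 - <<'E'
from fit import *
t,s=load('top0'),load('side0')
S=lambda l:[((u+.5)/1.5625-.5,(v+.5)/1.5625-.5) for u,v in l]
pl=[(.1,.045,.008),(.1,-.045,.008),(-.1,-.045,.008),(-.1,.045,.008)]
pt=(t,S([(487,251),(520,234),(567,312),(534,331)]),pl)
ps=(s,S([(522,376),(567,383),(552,458),(503,449)]),pl)
b=[(.11,.06,.016),(.11,-.06,.016),(-.11,-.06,.016),(-.11,.06,.016)]
bt=(t,S([(263,226),(315,207),(349,298),(298,319),(284,207)]),b+[(.08,0,.18)])
bs=(s,S([(409,226)]),[(.08,0,.18)])
for o in([pt],[ps],[pt,ps]): print(*fit(o,[.5,-.25,.3]))
for o in([bt],[bt,bs]): print(*fit(o,[.5,.15,.3]))
for n,u,v,z in(('cup',388,308,.07),('jar',389,203,.08),('pink',515,369,.03)): print(n,hit(t,S([(u,v)])[0],z))
a=cv2.imread('pics/top0.png')
A=cv2.resize(a[120:215,150:260],None,fx=4,fy=4,interpolation=3)
B=cv2.resize(a[140:220,300:375],None,fx=4,fy=4,interpolation=3)
C=np.zeros((400,760,3),np.uint8);C[:380,:440]=A;C[:320,450:750]=B
cv2.imwrite('pics/crop1.png',C)
E
```

```text
[ 0.5325681  -0.29301801  0.5396004 ] [[-0.5  0.8]
 [ 0.8 -1.2]
 [ 0.5 -0.5]
 [-0.7  0.7]]
[ 0.53004164 -0.29438166  0.55364998] [[-0.2 -0.6]
 [-0.2  1. ]
 [ 1.1  0.7]
 [-0.4 -1.5]]
[ 0.53139894 -0.2933531   0.54828118] [[-0.5  1.4]
 [ 0.6 -0.9]
 [ 0.7 -0.4]
 [-0.4  1. ]
 [ 0.  -0.9]
 [-0.1  0.7]
 [ 0.9  0.3]
 [-0.5 -2.1]]
[0.56755711 0.1845953  0.37786143] [[ 0.  -1.5]
 [ 0.1 -1.8]
 [ 1.   0.8]
 [-0.1  0. ]
 [-0.9  2.5]]
[0.56684838 0.18440602 0.37802561] [[ 0.1 -1.3]
 [ 0.1 -1.6]
 [ 1.1  1. ]
 [-0.   0.2]
 [-0.8  2.8]
 [ 0.2 -3.2]]
cup [0.4666257  0.00874454 0.07      ]
jar [0.68304885 0.01035875 0.08      ]
pink [ 0.34417734 -0.26267926  0.03      ]
```

View pics/crop1.png

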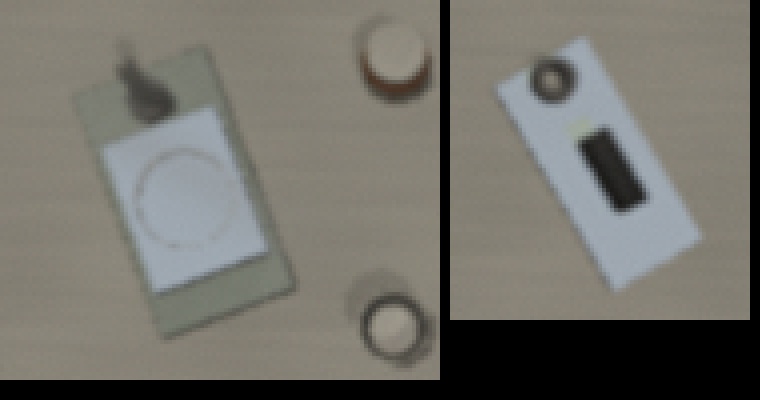

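The crop gives sharper corners: base (73,95), (206,44), (297,289), (165,339), die (102,147), (215,108), (268,250), (155,292), and platen (47,87), (137,37), (253,240), (164,292). I'll refit with these and plan the approach.

```bash
cat > plan.py <<'E'
from h import *
def Rt(yy): # tool down, tool y axis at world yaw yy
    y=np.array([np.cos(yy),np.sin(yy),0]); z=np.array([0,0,-1.]); return np.c_[np.cross(y,z),y,z]
def plan(pos,yy,jaw=0,n=None,show=True):
    s=bot.get_state(); T=R.from_rotvec(s['ee_rot']); p=s['tcp_pos'].copy(); G=R.from_matrix(Rt(yy))
    w=(T.inv()*G).as_rotvec(degrees=True); d=np.array(pos)-p
    N=n or int(np.ceil(max(np.linalg.norm(w)/4,np.linalg.norm(d)/.025)*1.02))
    rows=[]
    for i in range(N):
        k=N-i; w=(T.inv()*G).as_rotvec()/k; sh=T.inv().apply((np.array(pos)-p)/k)
        r=np.r_[np.degrees(w)/4,sh/.025].round(2); rows.append(r.tolist()+[jaw])
        p=p+T.apply(r[3:]*.025); T=T*R.from_rotvec(np.radians(r[:3]*4))
    print('left',(np.array(pos)-p).round(4)); 
    for i in range(0,N,10): print(str(rows[i:i+10]).replace(' ',''))
E
python3 - <<'E'
from fit import *; from plan import plan
t,s=load('top0'),load('side0')
S=lambda l:[((u+.5)/1.5625-.5,(v+.5)/1.5625-.5) for u,v in l]
C=lambda l,o:[((u+.5)/4-.5+o[0],(v+.5)/4-.5+o[1]) for u,v in l]
pl=[(.1,.045,.008),(.1,-.045,.008),(-.1,-.045,.008),(-.1,.045,.008)]
pt=(t,C([(47,87),(137,37),(253,240),(164,292),(102,80)],(300,140)),pl+[(.08,0,.03)])
ps=(s,S([(522,376),(567,383),(552,458),(503,449)]),pl)
b=[(.11,.06,.016),(.11,-.06,.016),(-.11,-.06,.016),(-.11,.06,.016)]
d=[(.055,.05,.036),(.055,-.05,.036),(-.075,-.05,.036),(-.075,.05,.036)]
bt=(t,C([(73,95),(206,44),(297,289),(165,339),(102,147),(215,108),(268,250),(155,292)],(150,120)),b+d)
bs=(s,S([(409,226)]),[(.08,0,.18)])
for o in([pt],[pt,ps]):
  x,r=fit(o,[.5,-.25,.3]); print(x,r.tolist())
for o in([bt],[bt,bs]): print(*fit(o,[.5,.15,.3]))
p=fit([pt,ps],[.5,-.25,.3])[0]
plan([p[0],p[1],.2],p[2]-np.pi/2)
E
```

```text
[ 0.53096796 -0.29251709  0.53405055] [[-0.4, 0.2], [-0.4, -0.1], [0.0, 0.0], [-0.1, 0.2], [1.4, -0.4]]
[ 0.53090852 -0.29306943  0.5427574 ] [[-0.4, 0.5], [-0.5, -0.0], [0.3, -0.2], [0.3, 0.2], [1.3, -0.2], [0.0, -0.9], [-0.1, 0.8], [0.5, 0.3], [-0.9, -2.1]]
[0.56635008 0.18565401 0.37877977] [[-0.  -0. ]
 [ 0.   0.2]
 [ 0.  -0.2]
 [-0.7 -0. ]
 [ 0.   0.1]
 [ 0.  -0.8]
 [ 0.4  0.2]
 [ 0.2  0.4]]
[0.56626726 0.18548732 0.37789641] [[ 0.  -0. ]
 [ 0.1  0.3]
 [ 0.  -0.2]
 [-0.7  0. ]
 [ 0.1  0.1]
 [ 0.1 -0.8]
 [ 0.4  0.2]
 [ 0.2  0.5]
 [-0.1 -3.3]]
left [ 0.0001 -0.     -0.    ]
[[-0.0,0.0,0.87,-0.67,-0.7,0.03,0],[-0.0,0.0,0.87,-0.71,-0.66,0.03,0],[-0.0,0.0,0.87,-0.75,-0.61,0.04,0],[-0.0,0.0,0.87,-0.79,-0.57,0.03,0],[-0.0,0.0,0.87,-0.82,-0.52,0.04,0],[-0.0,0.0,0.87,-0.85,-0.47,0.03,0],[-0.0,0.0,0.87,-0.88,-0.41,0.04,0],[-0.0,0.0,0.87,-0.9,-0.36,0.03,0],[-0.0,0.0,0.87,-0.92,-0.3,0.04,0],[-0.0,0.0,0.87,-0.94,-0.25,0.03,0]]
[[-0.0,0.0,0.87,-0.95,-0.19,0.04,0],[-0.0,0.0,0.87,-0.96,-0.13,0.03,0],[-0.0,0.0,0.87,-0.97,-0.07,0.04,0],[-0.0,0.0,0.87,-0.97,-0.02,0.03,0],[-0.0,0.0,0.87,-0.97,0.04,0.04,0],[-0.0,0.0,0.87,-0.96,0.1,0.03,0],[-0.0,0.0,0.87,-0.95,0.16,0.04,0],[-0.0,0.0,0.87,-0.94,0.22,0.03,0],[-0.0,0.0,0.87,-0.93,0.28,0.04,0],[-0.0,0.0,0.87,-0.91,0.33,0.03,0]]
[[-0.0,0.0,0.87,-0.89,0.39,0.04,0],[0.0,0.0,0.87,-0.86,0.44,0.03,0],[0.0,0.0,0.87,-0.83,0.49,0.04,0],[0.0,0.0,0.87,-0.8,0.54,0.03,0],[0.0,0.0,0.87,-0.77,0.59,0.04,0],[0.0,0.0,0.87,-0.73,0.63,0.03,0],[0.0,0.0,0.87,-0.69,0.68,0.04,0],[0.0,0.0,0.87,-0.65,0.72,0.03,0],[0.0,0.0,0.87,-0.61,0.75,0.04,0],[0.0,0.0,0.86,-0.56,0.79,0.03,0]]
[[0.0,0.0,0.87,-0.51,0.82,0.04,0],[0.0,0.01,0.86,-0.46,0.85,0.03,0],[0.0,0.0,0.87,-0.41,0.88,0.04,0],[0.0,0.01,0.86,-0.35,0.9,0.03,0],[0.0,0.0,0.87,-0.3,0.92,0.04,0],[0.01,0.01,0.86,-0.24,0.94,0.03,0]]
```

Call:
move_arm(
  deltas=[
    [0, 0, 0.87, -0.67, -0.7, 0.03, 0],
    [0, 0, 0.87, -0.71, -0.66, 0.03, 0],
    [0, 0, 0.87, -0.75, -0.61, 0.03, 0],
    [0, 0, 0.87, -0.79, -0.57, 0.03, 0],
    [0, 0, 0.87, -0.82, -0.52, 0.03, 0],
    [0, 0, 0.87, -0.85, -0.47, 0.03, 0],
    [0, 0, 0.87, -0.88, -0.41, 0.03, 0],
    [0, 0, 0.87, -0.9, -0.36, 0.03, 0],
    [0, 0, 0.87, -0.92, -0.3, 0.03, 0],
    [0, 0, 0.87, -0.94, -0.25, 0.03, 0],
  ],
)

```text
t: 0.93
tcp_pos: [0.3148, 0.2971, 0.2233]
ee_rot: [-1.54, -2.738, 0.001]
wrist_force: [0.3, 0.3, 0.1]
grip_width: 1.002
gripper_force: 0.0
```

Call:
move_arm(
  deltas=[
    [0, 0, 0.87, -0.95, -0.19, 0.03, 0],
    [0, 0, 0.87, -0.96, -0.13, 0.03, 0],
    [0, 0, 0.87, -0.97, -0.07, 0.03, 0],
    [0, 0, 0.87, -0.97, -0.02, 0.03, 0],
    [0, 0, 0.87, -0.97, 0.04, 0.03, 0],
    [0, 0, 0.87, -0.96, 0.1, 0.03, 0],
    [0, 0, 0.87, -0.95, 0.16, 0.03, 0],
    [0, 0, 0.87, -0.94, 0.22, 0.03, 0],
    [0, 0, 0.87, -0.93, 0.28, 0.03, 0],
    [0, 0, 0.87, -0.91, 0.33, 0.03, 0],
  ],
)

```text
t: 1.77
tcp_pos: [0.398, 0.0699, 0.2159]
ee_rot: [-2.289, -2.151, 0.001]
wrist_force: [0.5, 0.3, 0.7]
grip_width: 1.002
gripper_force: 0.0
```

Call:
move_arm(
  deltas=[
    [0, 0, 0.87, -0.89, 0.39, 0.03, 0],
    [0, 0, 0.87, -0.86, 0.44, 0.03, 0],
    [0, 0, 0.87, -0.83, 0.49, 0.03, 0],
    [0, 0, 0.87, -0.8, 0.54, 0.03, 0],
    [0, 0, 0.87, -0.77, 0.59, 0.03, 0],
    [0, 0, 0.87, -0.73, 0.63, 0.03, 0],
    [0, 0, 0.87, -0.69, 0.68, 0.03, 0],
    [0, 0, 0.87, -0.65, 0.72, 0.03, 0],
    [0, 0, 0.87, -0.61, 0.75, 0.03, 0],
    [0, 0, 0.87, -0.56, 0.79, 0.03, 0],
  ],
)

```text
t: 2.6
tcp_pos: [0.4813, -0.157, 0.2082]
ee_rot: [-2.827, -1.368, 0.001]
wrist_force: [0.3, 0.2, -0.2]
grip_width: 0.998
gripper_force: 0.0
```

Call:
move_arm(
  deltas=[
    [0, 0, 0.87, -0.51, 0.82, 0.03, 0],
    [0, 0, 0.87, -0.46, 0.85, 0.03, 0],
    [0, 0, 0.87, -0.41, 0.88, 0.03, 0],
    [0, 0, 0.87, -0.35, 0.9, 0.03, 0],
    [0, 0, 0.87, -0.3, 0.92, 0.03, 0],
    [0, 0, 0.87, -0.24, 0.94, 0.03, 0],
    [0, 0, 0, 0, 0, 0, 0],
    [0, 0, 0, 0, 0, 0, 0],
  ],
)

```text
t: 3.27
tcp_pos: [0.5307, -0.2931, 0.2033]
ee_rot: [-3.027, -0.836, 0.002]
wrist_force: [-0.8, 1.0, 0.1]
grip_width: 1.0
gripper_force: 0.0
```

Run:
```python
from plan import *
s=bot.get_state(); print(s['t'],s['tcp_pos'],s['ee_rot'],s['q'].round(2))
c=cap('wrist','w1')
cv2.imwrite('pics/w1b.png',cv2.resize(cv2.imread('pics/w1.png'),(800,600),interpolation=3))
plan([.5305,-.2930,.1],.540-np.pi/2)
```

```text
3.2667 [ 0.53068434 -0.29314469  0.2032796 ] [-3.02659161e+00 -8.36222079e-01  1.50044271e-03] [-0.65  0.3   1.49  0.    1.36  0.38]
left [ 0.0001 -0.      0.0001]
[[-0.01,0.0,0.0,-0.0,0.01,0.83,0],[-0.01,0.0,0.0,-0.0,0.01,0.83,0],[-0.0,0.0,0.0,-0.01,0.0,0.83,0],[-0.01,0.0,0.0,-0.0,0.01,0.82,0],[-0.0,0.01,0.0,-0.01,0.0,0.83,0]]
```

View pics/w1b.png

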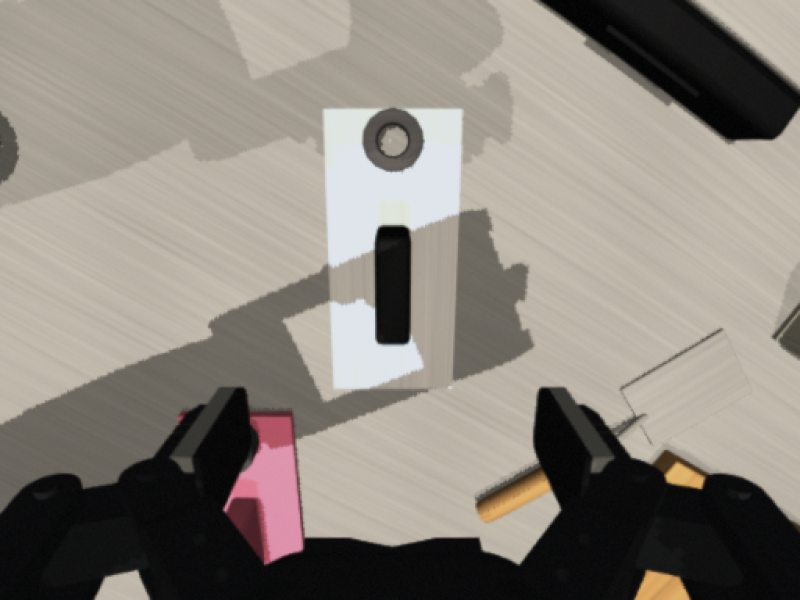

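The wrist view shows the platen aligned with the tool, with corners (323,109), (463,108), (452,388), (334,389) and the boss top at (393,140). Next I'll refit and descend.

Run:
```python
from fit import *; from plan import plan
w=load('w1'); S=lambda l:[((u+.5)/1.5625-.5,(v+.5)/1.5625-.5) for u,v in l]
pl=[(.1,.045,.008),(.1,-.045,.008),(-.1,-.045,.008),(-.1,.045,.008)]
x,r=fit([(w,S([(323,109),(463,108),(452,388),(334,389),(393,140)]),pl+[(.08,0,.03)])],[.53,-.29,.54]); print(x,r.tolist())
plan([x[0],x[1],.021],x[2]-np.pi/2,n=10)
```

```text
[ 0.53035541 -0.29328557  0.54042475] [[0.2, -0.1], [-0.3, 0.3], [0.2, 0.2], [0.1, -0.4], [-0.0, -0.0]]
left [0.     0.0001 0.0001]
[[-0.0,0.0,-0.0,-0.0,0.01,0.73,0],[-0.0,0.0,-0.0,-0.0,0.0,0.73,0],[-0.0,0.0,-0.0,-0.0,0.01,0.73,0],[-0.0,0.0,-0.0,-0.0,0.0,0.73,0],[-0.01,0.0,-0.0,-0.0,0.01,0.73,0],[-0.0,0.0,-0.0,-0.01,0.0,0.73,0],[-0.01,0.0,-0.0,-0.0,0.0,0.73,0],[-0.0,0.0,-0.0,-0.01,0.01,0.73,0],[-0.01,0.0,-0.0,-0.0,0.0,0.73,0],[-0.0,0.01,-0.0,-0.01,0.01,0.73,0]]
```

Call:
move_arm(
  deltas=[
    [0, 0, 0, 0, 0, 0.73, 0],
    [0, 0, 0, 0, 0, 0.73, 0],
    [0, 0, 0, 0, 0, 0.73, 0],
    [0, 0, 0, 0, 0, 0.73, 0],
    [0, 0, 0, 0, 0, 0.73, 0],
    [0, 0, 0, 0, 0, 0.73, 0],
    [0, 0, 0, 0, 0, 0.73, 0],
    [0, 0, 0, 0, 0, 0.73, 0],
    [0, 0, 0, 0, 0, 0.73, 0],
    [0, 0, 0, 0, 0, 0.7, 0],
  ],
)

```text
t: 4.15
tcp_pos: [0.5306, -0.2907, 0.0217]
ee_rot: [-3.026, -0.841, 0.001]
wrist_force: [0.0, -0.2, -0.3]
grip_width: 0.999
gripper_force: 0.0
```

Call:
move_arm(
  deltas=[
    [0, 0, 0, 0, 0, 0, 255],
    [0, 0, 0, 0, 0, 0, 255],
    [0, 0, 0, 0, 0, 0, 255],
    [0, 0, 0, 0, 0, 0, 255],
    [0, 0, 0, 0, 0, 0, 255],
    [0, 0, 0, 0, 0, 0, 255],
    [0, 0, 0, 0, 0, 0, 255],
    [0, 0, 0, 0, 0, 0, 255],
    [0, 0, 0, 0, 0, 0, 255],
    [0, 0, 0, 0, 0, 0, 255],
  ],
  force=90,
)

```text
t: 4.98
tcp_pos: [0.5322, -0.2931, 0.0244]
ee_rot: [3.026, 0.838, 0.003]
wrist_force: [-0.5, 0.6, 5.9]
grip_width: 0.245
gripper_force: 89.7
```

Call:
move_arm(
  deltas=[
    [0, 0, 0, 0, 0, -0.3, 255],
    [0, 0, 0, 0, 0, -0.6, 255],
    [0, 0, 0, 0, 0, -1, 255],
    [0, 0, 0, 0, 0, -1, 255],
    [0, 0, 0, 0, 0, -1, 255],
    [0, 0, 0, 0, 0, -1, 255],
    [0, 0, 0, 0, 0, -1, 255],
    [0, 0, 0, 0, 0, -1, 255],
    [0, 0, 0, 0, 0, -1, 255],
    [0, 0, 0, 0, 0, -1, 255],
  ],
)

```text
t: 5.82
tcp_pos: [0.5298, -0.2917, 0.2447]
ee_rot: [-3.025, -0.838, 0.004]
wrist_force: [0.9, -0.2, -4.8]
grip_width: 0.243
gripper_force: 88.3
```

Call:
move_arm(
  deltas=[
    [0, 0, 0, 0, 0, -0.6, 255],
    [0, 0, 0, 0, 0, -0.3, 255],
    [0, 0, 0, 0, 0, 0, 255],
    [0, 0, 0, 0, 0, 0, 255],
    [0, 0, 0, 0, 0, 0, 255],
  ],
)

```text
t: 6.23
tcp_pos: [0.5299, -0.2916, 0.2649]
ee_rot: [-3.024, -0.837, 0.005]
wrist_force: [-0.7, -0.0, -4.9]
grip_width: 0.247
gripper_force: 88.5
```

Run:
```python
from plan import *
s=bot.get_state(); print(s['tcp_pos'],s['ee_rot'],s['moment'])
cap('wrist','w2');cap('side','s2')
cv2.imwrite('pics/w2b.png',np.hstack([cv2.resize(cv2.imread('pics/w2.png')[:,96:416],(500,600),interpolation=3),cv2.resize(cv2.imread('pics/s2.png')[150:350,300:400],(300,600),interpolation=3)]))
```

```text
[ 0.52987969 -0.29164021  0.26494988] [-3.02415355 -0.83724468  0.00453005] [0.02702246 0.00627344 0.00529907]
```

View pics/w2b.png

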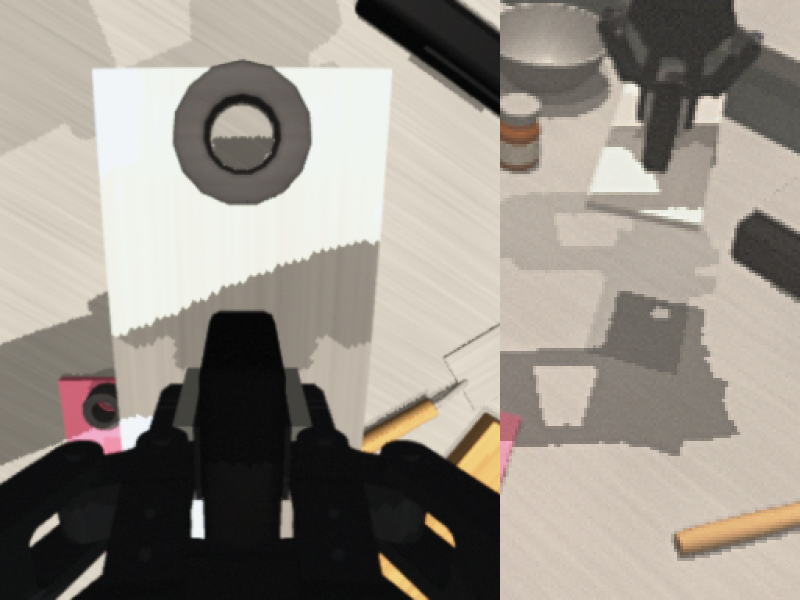

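The platen is held, with its front corners at (92,69) and (392,69). The boss ring is centred at (242,133), 138 px wide and 144 px high, and the bore is about 77 px across. I'll estimate the in-hand pose, including tilt.

```bash
cat > inhand.py <<'E'
from h import *
from scipy.optimize import least_squares
def inhand(fn,px,L):
    w=load(fn); w=dict(w); w['pose']=w['tool_from_camera']
    uv=np.array([((u+.5)/1.5625-.5+96,(v+.5)/1.5625-.5) for u,v in px]); L=np.array(L)
    F=R.from_matrix(np.diag([1.,-1,-1]))  # platen level, x along tool x
    def r(p): return (proj(w,(F*R.from_euler('xyz',p[3:])).apply(L)+p[:3])-uv).ravel()
    # weak prior: yaw/roll fixed by pads
    def rr(p): return np.r_[r(p),p[3]/.005,p[5]/.01,p[1]/.002, p[4]/.03,(p[2]-.021)/.003]
    s=least_squares(rr,[0,0,.021,0,0,0]); return s.x,r(s.x).reshape(-1,2).round(1),F*R.from_euler('xyz',s.x[3:])
E
python3 - <<'E'
from inhand import *
px=[(92,69),(392,69),(173,133),(311,133),(242,61),(242,205),(204,134),(281,134),(242,96),(242,173)]
L=[(.1,.045,.008),(.1,-.045,.008)]+[(.08+a,b,.03) for q in(.019,.010) for a,b in((0,q),(0,-q),(q,0),(-q,0))]
p,r,Q=inhand('w2',px,L)
print(p.round(4),r.tolist()); b=Q.apply([.08,0,0])+p[:3]; print('bore in tool',b, 'z axis tool',Q.apply([0,0,1]))
s=bot.get_state(); T=R.from_rotvec(s['ee_rot'])
print('tool z world',T.apply([0,0,1]),'platen z world',(T*Q).apply([0,0,1]),'bore w',T.apply(b)+s['tcp_pos'])
E
```

```text
[-0.0016 -0.0005  0.0248 -0.      0.0063 -0.0001] [[0.8, 0.2], [-0.8, 0.1], [-1.2, 1.0], [1.3, 0.9], [0.1, -1.8], [0.1, 0.5], [0.5, 0.2], [-0.9, 0.2], [0.1, -0.8], [0.1, -0.3]]
bore in tool [ 0.07836601 -0.00053323  0.02532248] z axis tool [ 6.33632612e-03 -3.27071074e-05 -9.99979925e-01]
tool z world [-0.00357354  0.00266184 -0.99999007] platen z world [8.99060314e-03 6.25249041e-04 9.99959388e-01] bore w [ 0.59689223 -0.25087568  0.23958303]
```

Run:
```python
from plan import *
plan([.5677,.1860,.262],.378-np.pi/2,jaw=255,n=22)
```

```text
left [ 0.      0.0001 -0.0001]
[[-0.0,0.0,0.11,0.51,-0.71,0.01,255],[-0.0,0.0,0.11,0.5,-0.71,0.01,255],[-0.0,0.0,0.11,0.49,-0.72,0.01,255],[-0.0,0.0,0.1,0.49,-0.72,0.01,255],[-0.0,0.0,0.11,0.48,-0.72,0.01,255],[-0.0,0.0,0.1,0.48,-0.73,0.01,255],[-0.0,0.0,0.11,0.47,-0.73,0.01,255],[-0.0,0.0,0.1,0.47,-0.74,0.01,255],[-0.0,0.0,0.11,0.46,-0.74,0.01,255],[-0.0,0.0,0.1,0.46,-0.74,0.01,255]]
[[-0.0,0.0,0.11,0.45,-0.75,0.01,255],[-0.01,0.0,0.1,0.45,-0.75,0.01,255],[-0.0,0.0,0.11,0.44,-0.75,0.0,255],[-0.01,0.0,0.1,0.43,-0.75,0.0,255],[-0.0,0.0,0.11,0.43,-0.76,0.0,255],[-0.01,0.0,0.1,0.42,-0.76,0.01,255],[-0.0,0.01,0.11,0.42,-0.76,0.0,255],[-0.01,0.0,0.1,0.41,-0.77,0.01,255],[-0.0,0.01,0.11,0.41,-0.77,0.0,255],[-0.01,0.0,0.1,0.4,-0.77,0.0,255]]
[[-0.0,0.01,0.11,0.4,-0.78,0.01,255],[-0.01,0.0,0.1,0.39,-0.78,0.0,255]]
```

Call:
move_arm(
  deltas=[
    [0, 0, 0.11, 0.51, -0.71, 0, 255],
    [0, 0, 0.11, 0.5, -0.71, 0, 255],
    [0, 0, 0.11, 0.49, -0.72, 0, 255],
    [0, 0, 0.1, 0.49, -0.72, 0, 255],
    [0, 0, 0.11, 0.48, -0.72, 0, 255],
    [0, 0, 0.1, 0.48, -0.73, 0, 255],
    [0, 0, 0.11, 0.47, -0.73, 0, 255],
    [0, 0, 0.1, 0.47, -0.74, 0, 255],
    [0, 0, 0.11, 0.46, -0.74, 0, 255],
    [0, 0, 0.1, 0.46, -0.74, 0, 255],
  ],
)

```text
t: 7.17
tcp_pos: [0.5475, -0.0741, 0.2662]
ee_rot: [-3.056, -0.725, 0.003]
wrist_force: [0.7, 0.6, -4.4]
grip_width: 0.242
gripper_force: 88.9
```

Call:
move_arm(
  deltas=[
    [0, 0, 0.11, 0.45, -0.75, 0, 255],
    [0, 0, 0.1, 0.45, -0.75, 0, 255],
    [0, 0, 0.11, 0.44, -0.75, 0, 255],
    [0, 0, 0.1, 0.43, -0.75, 0, 255],
    [0, 0, 0.11, 0.43, -0.76, 0, 255],
    [0, 0, 0.1, 0.42, -0.76, 0, 255],
    [0, 0, 0.11, 0.42, -0.76, 0, 255],
    [0, 0, 0.1, 0.41, -0.77, 0, 255],
    [0, 0, 0.11, 0.41, -0.77, 0, 255],
    [0, 0, 0.1, 0.4, -0.77, 0, 255],
  ],
)

```text
t: 8.0
tcp_pos: [0.5645, 0.1426, 0.2661]
ee_rot: [-3.081, -0.613, 0.004]
wrist_force: [0.6, -0.5, -4.2]
grip_width: 0.241
gripper_force: 88.9
```

Call:
move_arm(
  deltas=[
    [0, 0, 0.11, 0.4, -0.78, 0, 255],
    [0, 0, 0.1, 0.39, -0.78, 0, 255],
    [0, 0, 0, 0, 0, 0, 255],
    [0, 0, 0, 0, 0, 0, 255],
    [0, 0, 0, 0, 0, 0, 255],
  ],
)

```text
t: 8.42
tcp_pos: [0.5682, 0.1848, 0.2664]
ee_rot: [3.085, 0.591, -0.003]
wrist_force: [-0.3, 0.2, -4.3]
grip_width: 0.246
gripper_force: 89.2
```

Run:
```python
from plan import *
s=bot.get_state(); print(s['t'],s['tcp_pos'],s['ee_rot'],s['wrist_force'])
cap('wrist','w3');cap('side','s3')
A=cv2.resize(cv2.imread('pics/w3.png')[20:150,185:325],None,fx=3.5,fy=4,interpolation=3)
A=cv2.resize(cv2.imread('pics/w3.png')[20:150,196:306],(440,520),interpolation=3)
B=cv2.resize(cv2.imread('pics/s3.png')[90:220,215:305],(360,520),interpolation=3)
cv2.imwrite('pics/w3b.png',np.hstack([A,B]))
```

```text
8.4167 [0.56815159 0.18479491 0.26638015] [ 3.0847968   0.59095735 -0.00343812] [-0.27456571  0.22530691 -4.29509334]
```

View pics/w3b.png

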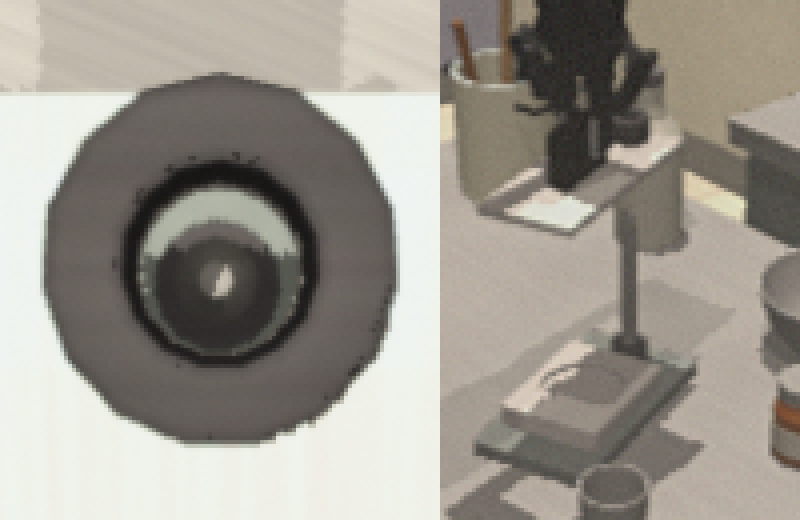

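Through the bore, the rod's blunt tip is at crop (222,280), inside the tapered disk centred near (219,287) with a radius of about 62 px. The bore rim is centred near (220,265). I'll convert both to world coordinates.

Run:
```python
from h import *
w=load('w3'); f=lambda u,v:((u+.5)/4-.5+196,(v+.5)/4-.5+20)
T=w['pose']@np.linalg.inv(w['tool_from_camera'])
inv=lambda P:(np.linalg.inv(T)@np.r_[P,1])[:3]
for n,uv,z in(('tip',(222,280),.18),('taper',(219,287),.162),('tipR',(233,280),.18),('taperR',(281,287),.162),('taperL',(157,287),.162)):
    P=hit(w,f(*uv),z); print(n,P.round(4),'tool',inv(P).round(4))
print('f',K(w)[0][0,0],'cam',w['pose'][:3,3])
# boss top ring center & bore at boss top, height = tcp.z -.0248+.03
zt=T[2,3]-.0248+.03
for n,uv in(('ringL',(43,262)),('ringR',(396,262)),('ringT',(220,73)),('ringB',(220,444)),('boreL',(127,263)),('boreR',(314,263)),('boreT',(220,163)),('boreB',(220,363))): print(n,inv(hit(w,f(*uv),zt)).round(4))
zb=T[2,3]-.0248
for n,uv in(('botL',(139,270)),('botR',(302,270)),('botT',(220,188)),('botB',(220,352))): print(n,inv(hit(w,f(*uv),zb)).round(4))
print('expected rod tool',inv([.6407,.2150,.18]).round(4))
```

```text
tip [0.6406 0.2137 0.18  ] tool [ 0.0782 -0.0001  0.0862]
taper [0.6394 0.2138 0.162 ] tool [ 0.0772 -0.0006  0.1042]
tipR [0.6413 0.2119 0.18  ] tool [0.0782 0.0018 0.0862]
taperR [0.6437 0.203  0.162 ] tool [0.0772 0.011  0.1042]
taperL [0.6352 0.2246 0.162 ] tool [ 0.0772 -0.0122  0.1042]
f 316.03249759893737 cam [0.63786042 0.21316229 0.40916902]
ringL [ 0.0788 -0.0189 -0.0054]
ringR [ 0.0787  0.0178 -0.0054]
ringT [ 0.097  -0.0005 -0.0054]
ringB [ 0.0599 -0.0005 -0.0053]
boreL [ 0.0786 -0.0101 -0.0054]
boreR [ 0.0786  0.0093 -0.0054]
boreT [ 0.0884 -0.0005 -0.0054]
boreB [ 0.0684 -0.0005 -0.0054]
botL [ 0.0786 -0.0107  0.0246]
botR [0.0785 0.0099 0.0246]
botT [ 0.0884 -0.0004  0.0246]
botB [ 0.0684 -0.0005  0.0246]
expected rod tool [ 0.0788 -0.0013  0.0862]
```

Bore and rod axis agree to within 0.5 mm, so I'll lower.

Call:
move_arm(
  deltas=[
    [0, 0, 0, 0, 0, 0.3, 255],
    [0, 0, 0, 0, 0, 0.5, 255],
    [0, 0, 0, 0, 0, 0.5, 255],
    [0, 0, 0, 0, 0, 0.5, 255],
    [0, 0, 0, 0, 0, 0.5, 255],
    [0, 0, 0, 0, 0, 0.4, 255],
    [0, 0, 0, 0, 0, 0.4, 255],
    [0, 0, 0, 0, 0, 0.4, 255],
    [0, 0, 0, 0, 0, 0, 255],
    [0, 0, 0, 0, 0, 0, 255],
  ],
)

```text
t: 9.35
tcp_pos: [0.5682, 0.1852, 0.1791]
ee_rot: [-3.086, -0.591, 0.003]
wrist_force: [-0.2, -0.0, -4.2]
grip_width: 0.245
gripper_force: 89.1
```

Run:
```python
from plan import *
s=bot.get_state(); print(s['tcp_pos'],s['wrist_force'],s['moment'], R.from_rotvec(s['ee_rot']).apply([0,0,1]))
plan([.5681,.1849,.08],.378-np.pi/2,jaw=255,n=10)
```

```text
[0.56816209 0.18515818 0.17906389] [-0.23421593 -0.03224381 -4.15827939] [0.02040745 0.03684057 0.02124483] [-1.79623905e-03 -3.16272144e-04 -9.99998337e-01]
left [-0.     -0.     -0.0001]
[[-0.0,0.0,0.0,0.0,0.0,0.4,255],[-0.0,0.0,0.0,0.0,0.0,0.4,255],[-0.0,0.0,0.0,0.0,0.0,0.4,255],[-0.0,0.0,0.0,0.0,0.0,0.39,255],[-0.0,0.0,0.0,0.0,0.0,0.4,255],[-0.0,0.01,0.0,0.0,0.0,0.39,255],[-0.0,0.0,0.0,-0.0,0.0,0.4,255],[-0.0,0.01,0.0,-0.0,0.0,0.39,255],[-0.0,0.0,0.0,-0.0,0.01,0.4,255],[-0.01,0.01,0.01,-0.0,0.0,0.39,255]]
```

No lateral force and the bore is on the rod, so I'll continue.

Call:
move_arm(
  deltas=[
    [0, 0, 0, 0, 0, 0.4, 255],
    [0, 0, 0, 0, 0, 0.4, 255],
    [0, 0, 0, 0, 0, 0.4, 255],
    [0, 0, 0, 0, 0, 0.4, 255],
    [0, 0, 0, 0, 0, 0.4, 255],
    [0, 0, 0, 0, 0, 0.4, 255],
    [0, 0, 0, 0, 0, 0.4, 255],
    [0, 0, 0, 0, 0, 0.4, 255],
    [0, 0, 0, 0, 0, 0.4, 255],
    [0, 0, 0, 0, 0, 0.4, 255],
  ],
)

```text
t: 10.18
tcp_pos: [0.5687, 0.1852, 0.079]
ee_rot: [-3.086, -0.591, -0.0]
wrist_force: [-0.3, -0.5, -4.9]
grip_width: 0.249
gripper_force: 89.3
```

Call:
move_arm(
  deltas=[
    [0, 0, 0, 0, 0, 0.15, 255],
    [0, 0, 0, 0, 0, 0.15, 255],
    [0, 0, 0, 0, 0, 0.1, 255],
    [0, 0, 0, 0, 0, 0.1, 255],
    [0, 0, 0, 0, 0, 0.05, 255],
    [0, 0, 0, 0, 0, 0.05, 255],
    [0, 0, 0, 0, 0, 0, 255],
    [0, 0, 0, 0, 0, 0, 255],
  ],
)

```text
t: 10.85
tcp_pos: [0.5689, 0.1852, 0.0653]
ee_rot: [3.086, 0.591, 0.001]
wrist_force: [-0.4, 0.0, -4.5]
grip_width: 0.244
gripper_force: 89.2
```

Call:
move_arm(
  deltas=[
    [0, 0, 0, 0, 0, 0.05, 255],
    [0, 0, 0, 0, 0, 0.05, 255],
    [0, 0, 0, 0, 0, 0.04, 255],
    [0, 0, 0, 0, 0, 0.03, 255],
    [0, 0, 0, 0, 0, 0.03, 255],
    [0, 0, 0, 0, 0, 0, 255],
    [0, 0, 0, 0, 0, 0, 255],
  ],
)

```text
t: 11.43
tcp_pos: [0.5686, 0.1852, 0.0605]
ee_rot: [3.085, 0.591, -0.0]
wrist_force: [-1.8, -0.4, 0.4]
grip_width: 0.245
gripper_force: 89.6
```

Call:
move_arm(
  deltas=[
    [0, 0, 0, 0, 0, 0.03, 255],
    [0, 0, 0, 0, 0, 0.03, 255],
    [0, 0, 0, 0, 0, 0, 255],
    [0, 0, 0, 0, 0, 0, 255],
  ],
)

```text
t: 11.77
tcp_pos: [0.5686, 0.1852, 0.0604]
ee_rot: [3.085, 0.591, -0.0]
wrist_force: [-7.0, -1.7, 8.8]
grip_width: 0.242
gripper_force: 91.3
```

It is seated, since the height no longer changes and force is building. Now I'll release.

Call:
move_arm(
  deltas=[
    [0, 0, 0, 0, 0, -0.02, 190],
    [0, 0, 0, 0, 0, 0, 170],
    [0, 0, 0, 0, 0, 0, 140],
    [0, 0, 0, 0, 0, 0, 100],
    [0, 0, 0, 0, 0, 0, 50],
    [0, 0, 0, 0, 0, 0, 0],
    [0, 0, 0, 0, 0, 0, 0],
    [0, 0, 0, 0, 0, 0, 0],
    [0, 0, 0, 0, 0, 0, 0],
    [0, 0, 0, 0, 0, 0, 0],
  ],
  force=20,
)

```text
t: 12.6
tcp_pos: [0.5687, 0.1852, 0.059]
ee_rot: [3.086, 0.591, -0.0]
wrist_force: [-0.1, 0.2, 0.2]
grip_width: 1.003
gripper_force: 0.0
```

Call:
move_arm(
  deltas=[
    [0, 0, 0, 0, 0, -0.2, 0],
    [0, 0, 0, 0, 0, -0.4, 0],
    [0, 0, 0, 0, 0, -0.8, 0],
    [0, 0, 0, 0, 0, -0.8, 0],
    [0, 0, 0, 0, 0, -0.8, 0],
    [0, 0, 0, 0, 0, -0.8, 0],
    [0, 0, 0, 0, 0, -0.8, 0],
    [0, 0, 0, 0, 0, -0.8, 0],
    [0, 0, 0, 0, 0, -0.4, 0],
    [0, 0, 0, 0, 0, 0, 0],
  ],
)

```text
t: 13.43
tcp_pos: [0.571, 0.1856, 0.2084]
ee_rot: [3.085, 0.591, 0.012]
wrist_force: [0.4, -0.1, 0.7]
grip_width: 0.998
gripper_force: 0.0
```

Run:
```python
from plan import *
s=bot.get_state(); print(s['t'],s['tcp_pos'],s['wrist_force'])
cap('wrist','w4');cap('side','s4')
A=cv2.resize(cv2.imread('pics/w4.png')[:,96:416],(450,540),interpolation=3)
B=cv2.resize(cv2.imread('pics/s4.png')[120:240,215:290],(340,540),interpolation=3)
cv2.imwrite('pics/w4b.png',np.hstack([A,B]))
```

```text
13.4333 [0.57096208 0.18564018 0.20840934] [ 0.36868141 -0.07757301  0.6872333 ]
```

View pics/w4b.png

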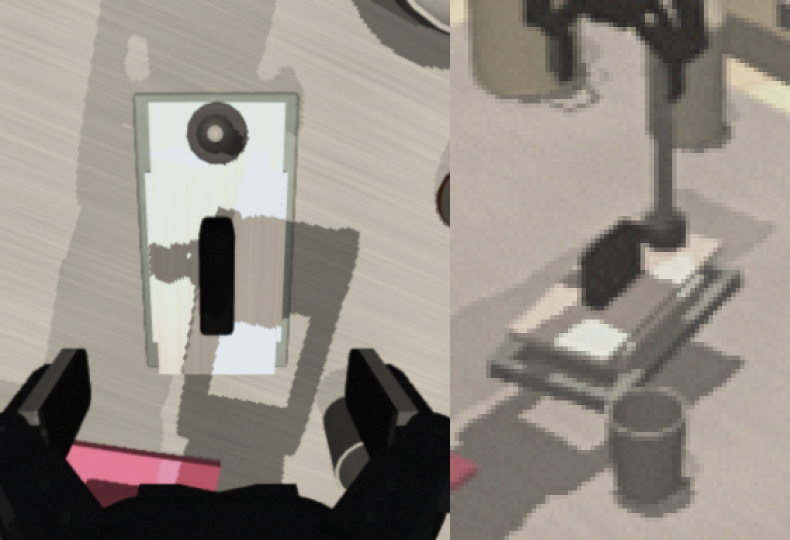

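The platen lies flat on the die with the rod through its boss (tip at (214,133)), in line with the base. The gripper is clear and the cup stands untouched.

```bash
python3 -c "
from plant import bot
print(bot.hand_in())"
```

```text
the job is handed in; nothing more can be done
None
```

The platen is back on the guide rod, lying flat on the collar and die block and in line with the base, and the job is handed in; the hand-in returned no verdict.

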